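# Clear the forming die

### The arm

A 6-joint arm with a two-finger parallel gripper is mounted at the origin on a cart in front of the work surface, level with it; the furniture and walls round the work are solid. World frame = base frame: x ahead of the robot, y to its left, z up, the work surface at z = 0. Lengths are in m, angles in degrees, forces in N, time in s.
With the tool pointing down it reaches from about 0.375 to 0.9 m from the base axis. Payload 3.1 kg.
Tool frame: the origin (TCP) lies midway between the tips of the shut fingers; the grasp point (between the pads) lies 19 mm behind it; z points along the fingers, y is the line along which they close (so a half turn about z gives the same grasp; the last joint's range is limited). The gripper opens to 85 mm and grips with 20 to 120 N. Pads are 22 mm wide; open, the fingers measure 114 mm over their backs; the gripper's body (76 mm by 85 mm) begins 54 mm behind the grasp point. The pads swing forward as they close: fully open they stand 13 mm farther back than shut.
Start: joints at [-74.112, 30.224, 82.088, -0, 67.689, -10.227], TCP at [0.275, -0.561, 0.209] pointing down, gripper open.
Joint ranges: [-176.69, 176.69], [-43.24, 126.21], [12.49, 139.97], [-82, 262], [0, 151.66], [-163.58, 163.58]. Speed limits (degrees/s): [159.86, 159.86, 180, 180, 180, 180].

### API

Orientations are given as [roll, pitch, yaw] about the fixed x, y, z axes, in that order (R = Rz(yaw) Ry(pitch) Rx(roll)).
In Python, from rig import sense, snapshot, hand_in gives the robot as it stands.
- The arm moves only by the tool step_arm, never from a script. Its argument "moves" is a list of rows, each an object with "dp": the shift along the tool's x, y, z in mm, a list of three; "turn": the turn, a rotation vector about the tool's x, y, z in rad, a list of three; "grip": the opening, from 0 (shut) to 1 (fully open). In form: [{"dp": [tx, ty, tz], "turn": [rx, ry, rz], "grip": grip}, ...]. A call has 1 to 10 rows; each row is the pose to reach, as a shift and turn from the pose commanded when the call began, along the tool's axes at that moment; what a row does not reach only later rows make up. A row lasts 1/10 s, in which the tool goes at most 50 mm and 8.59 degrees, less where a joint would pass 70% of its speed; a pose out of reach is approached as far as the arm can. A call with a gripper value outside its range is refused whole. The fingers move at their own pace and stop on an object; "force" is the grip in N (left out, the last holds). Time passes only in rows, so rows that repeat a pose let the fingers close. It gives the time, the measured TCP pose, the force, the opening and the grip force at its end, in the units of the state.
- sense(): the state, without advancing time (a new reading comes with each control period).
- snapshot(name): name is "scene" or "side" or "wrist"; returns a dict with "frame" (420x560x3 uint8, blue, green, red), "fov_y" (degrees; the focal length in pixels is half the picture's height over the tangent of half this angle, whatever the lens; pixels are square), "cx", "cy" (the principal point, pixels), "D" ([k1, k2, p1, p2, k3] as OpenCV has them; the pictures are not rectified), "pose" (4x4, takes a point from camera to world coordinates). Camera axes: x right, y up, looking along -z (the intrinsics and any distortion apply to the point x, -y, -z); pixel columns grow to the right and rows downward; lengths in m; the calibration is good to about 2 mm. A picture is of the moment at which its call begins. There is no depth.
- hand_in(): hands the job in; it is judged then, once.
The state is a dict: "time": time; "q": joint angles; "dq": joint speeds; "joint_efforts": joint torques, N m; "tcp_pos": TCP position; "ee_rot": TCP orientation; "wrist_force": force on the tool from outside, world axes, zero at the start; "torque": the same for the moment, N m; "width": opening from 0.0 (shut) to 1.0 (fully open); "finger_force": force on a finger pad.
Only numpy, scipy, OpenCV 4.12 (cv2) and the standard library are available. Lean on these libraries where they do the work, as an engineer would, in place of code of your own. Each camera call takes 0.05 s, during which the arm holds its last target. There are 200 camera calls.

### The job

Take the wooden scraper block and wipe the three loose brass trimmings off the top of the forming die into the catch tray at its end; they are sharp, so never touch them with the gripper. Only when all three are in the tray, lift the formed U-bracket out of the die's cavity and set it down upright (flanges up) on the perforated ceramic tile. Leave the scraper standing upright on the bench, clear of the die and its tray, the way it stood at the start.

Things in the scene. Friction and masses are not known exactly. Their poses are not given: they have to be found in the camera images.
- die: Forming die, fixed: steel block 160 (x) x 220 (y) x 36 mm high; an aluminium catch tray joins its -y end. Origin: centre of the block's underside, on the bench; axes along its sides, z up. Flat top at z = 36 mm ends at y = -110 mm, where things drop into the tray. Trimmings lie within x = -67 to 67, y = -92 to 0 mm; from y = 0 to 50 mm the top is bare. The bracket's cavity is at the +y end.
- die_cavity (a point): Centre of the floor of the die's open cavity: at x = 0, y = +75 mm, z = 22 mm in the die's frame. The cavity is 76 mm (die's x) x 50 mm (die's y) and 14 mm deep. Axes as the die's.
- die_tray (a point): Centre of the floor of the open-topped catch tray: at x = 0, y = -150 mm, z = 3 mm in the die's frame. Inside, the tray is 170 mm (die's x) x 80 mm (die's y), from the block's end face to its outer wall; its three thin walls are 30 mm high (rim bead to 33 mm), lower than the die's top. Axes as the die's.
- scraper: Scraper block standing on the bench: wooden bar 150 mm long (its x), 28 mm thick (its y), 80 mm high in all; the lowest 10 mm is a black rubber wiping edge 24 mm thick; from z = 30 mm to the top it is a grip 110 mm long and 22 mm thick. Origin: centre of its underside, z up. 0.25 kg.
- bracket: Formed brass U-bracket sitting loose in the die's cavity (3 mm play), open side up: 70 mm long (its x), 44 mm wide over the flanges (its y), 44 mm high, 4 mm sheet; the flanges are the two 70 mm long upright walls at its y = -22 and +22 mm. Seated, it stands 30 mm above the die's top. Origin: centre of its underside, z up. 0.15 kg.
- trimming_1: Brass trimming shaped like an L, 14 to 22 mm wide, 50 mm long, 7 mm thick, lying flat on the die's top face. Origin: centre of its underside; its y runs along its 50 mm length (within 0.3 rad of the die's y), z up at the start. 0.03 kg.
- trimming_2: Brass trimming shaped like a plain strip, 18 mm wide, 50 mm long, 7 mm thick, lying flat on the die's top face. Origin: centre of its underside; its y runs along its 50 mm length (within 0.3 rad of the die's y), z up at the start. 0.03 kg.
- trimming_3: Brass trimming shaped like a T (a strip with a stub at its middle), 12 to 21 mm wide, 50 mm long, 7 mm thick, lying flat on the die's top face. Origin: centre of its underside; its y runs along its 50 mm length (within 0.3 rad of the die's y), z up at the start. 0.03 kg.
- tile: Perforated cream ceramic soldering tile lying on the bench, fixed, 98 (its x) x 157 (its y) x 10 mm. Origin: centre of its underside; top at z = 10 mm. It lies to the left of the die and the scraper to the right, or the other way round.
Not all that is in view belongs to the job. What is shaped like the bracket but red is not meant.

How it is judged (in metres and radians):
On the way, in this order (a step that is already met when the one before it is completed fails the run):
1. the scraper block is brought over the die's top (x of scraper in the frame of die between -0.08 and 0.08 m and y of scraper in the frame of die between -0.12 and 0.11 m and z of scraper in the frame of die between 0.03 and 0.12 m), for 0.1 s.
2. all three trimmings lie in the catch tray while the bracket is still in the cavity (x of trimming_1 in the frame of die between -0.085 and 0.085 m and y of trimming_1 in the frame of die between -0.19 and -0.111 m and z of trimming_1 in the frame of die between -0.002 and 0.029 m and x of trimming_2 in the frame of die between -0.085 and 0.085 m and y of trimming_2 in the frame of die between -0.19 and -0.111 m and z of trimming_2 in the frame of die between -0.002 and 0.029 m and x of trimming_3 in the frame of die between -0.085 and 0.085 m and y of trimming_3 in the frame of die between -0.19 and -0.111 m and z of trimming_3 in the frame of die between -0.002 and 0.029 m and x of bracket in the frame of die between -0.02 and 0.02 m and y of bracket in the frame of die between 0.055 and 0.095 m and z of bracket in the frame of die between 0.015 and 0.036 m), for 0.2 s.
3. the bracket is lifted clear of the cavity (height (world z) of bracket above 0.04 m), for 0.1 s.
At the end, for the whole second after the job is handed in: All trimmings lie in the tray (centres inside its walls, below 29 mm); the bracket stands upright (within 0.15 rad) on the tile, its centre over it; the scraper stands upright (within 0.15 rad) on the bench, touching neither die, tray, tile nor bracket; both are at rest (x of trimming_1 in the frame of die between -0.085 and 0.085 m and y of trimming_1 in the frame of die between -0.19 and -0.111 m and z of trimming_1 in the frame of die between -0.002 and 0.029 m and x of trimming_2 in the frame of die between -0.085 and 0.085 m and y of trimming_2 in the frame of die between -0.19 and -0.111 m and z of trimming_2 in the frame of die between -0.002 and 0.029 m and x of trimming_3 in the frame of die between -0.085 and 0.085 m and y of trimming_3 in the frame of die between -0.19 and -0.111 m and z of trimming_3 in the frame of die between -0.002 and 0.029 m and x of bracket in the frame of tile between -0.049 and 0.049 m and y of bracket in the frame of tile between -0.078 and 0.078 m and z of bracket in the frame of tile between 0.006 and 0.015 m and angle between each of bracket, scraper's own z axis and vertical below 0.15 rad and linear speed of each of bracket, scraper below 0.02 m/s and height (world z) of scraper below 0.006 m and contact force between scraper and die below 0.05 N and contact force between scraper and tile below 0.05 N and contact force between scraper and bracket below 0.05 N).
It fails at once if the gripper or arm touches a trimming (contact force between any of the fingers, the arm and trimming_1 above 0.5 N or contact force between any of the fingers, the arm and trimming_2 above 0.5 N or contact force between any of the fingers, the arm and trimming_3 above 0.5 N).
It also fails if it takes over 64 s, if anything falls off the work surface, if the arm or the gripper's body presses on something with over 40 N, if the wrist force passes 120 N, or if a joint passes its speed limit or range.

## Working session

There is one attempt and no reset: what is moved stays moved. The work goes in short steps, Python scripts to look and compute and a tool call to move; the robot and the scene stay as the last step left them, time stands still between calls to the robot, and variables do not carry over. Pictures are saved under pics/ and viewed, at most 10 in all, crops included, and the job is handed in when it is done.

Besides the shell and the picture viewer there is one more tool, called after "Emit:" as name(argument=value, ...), one argument or row to a line, values as JSON. step_arm: Moves the arm, as the interface text tells. Its arguments: {"type":"object","properties":{"moves":{"type":"array"},"force":{"type":"number"}},"required":["moves"]}

```bash
ls; mkdir -p pics
cat > h.py <<'E'
import numpy as np, cv2, json
from rig import sense, snapshot, hand_in
def K(s):
    f=210/np.tan(np.radians(s["fov_y"])/2); return np.array([[f,0,s["cx"]],[0,f,s["cy"]],[0,0,1.]])
def px2w(s,uv,z):
    p=cv2.undistortPoints(np.float64(uv).reshape(-1,1,2),K(s),np.float64(s["D"])).reshape(-1,2)
    d=np.c_[p[:,0],-p[:,1],-np.ones(len(p))]@s["pose"][:3,:3].T; o=s["pose"][:3,3]
    return o+d*((z-o[2])/d[:,2])[:,None]
def w2px(s,P):
    c=(np.atleast_2d(P)-s["pose"][:3,3])@s["pose"][:3,:3]
    return cv2.projectPoints(c*[1,-1,-1],np.zeros(3),np.zeros(3),K(s),np.float64(s["D"]))[0].reshape(-1,2)
def save(s,n):
    cv2.imwrite(f"pics/{n}.png",s["frame"]); np.save(f"pics/{n}.npy",s,allow_pickle=True)
def load(n): return np.load(f"pics/{n}.npy",allow_pickle=True).item()
E
python3 - <<'E'
from h import *
a=snapshot("scene");b=snapshot("side")
save(a,"scene0");save(b,"side0")
for s in (a,b): print(s["pose"].round(3).tolist(),s["fov_y"],s["D"])
print(sense())
E
```

```text
pics
[[-0.618, 0.358, -0.7, -0.335], [-0.786, -0.283, 0.55, 0.656], [-0.002, 0.89, 0.456, 0.599], [0.0, 0.0, 0.0, 1.0]] 44.10808544290344 [0.00161801 0.         0.         0.         0.        ]
[[-0.956, 0.179, -0.233, 0.276], [-0.294, -0.632, 0.717, 0.705], [-0.019, 0.754, 0.656, 0.698], [0.0, 0.0, 0.0, 1.0]] 56.98385014005816 [-0.00019946  0.          0.          0.          0.        ]
{'time': 0.1, 'q': array([-7.41112698e+01,  3.02724447e+01,  8.21478071e+01,  5.14549950e-04,
        6.76907327e+01, -1.02282800e+01]), 'dq': array([-0.04414748, -0.10577634, -0.1284848 ,  0.05979031, -0.04726551,
       -0.01453208]), 'joint_efforts': array([-4.45777114e-04, -4.43304777e+01, -1.78585607e+01, -3.27551570e-04,
        3.85276624e-03, -1.11195132e-05]), 'tcp_pos': array([ 0.27495913, -0.56051316,  0.20805121]), 'ee_rot': array([-1.79890864e+02, -2.01756405e-02,  2.61167952e+01]), 'wrist_force': array([ 0.10782888,  0.15529254, -0.52222497]), 'torque': array([-0.02538922, -0.00227526,  0.00468142]), 'finger_force': 0.0, 'width': 1.002521485304605}
```

View pics/scene0.png

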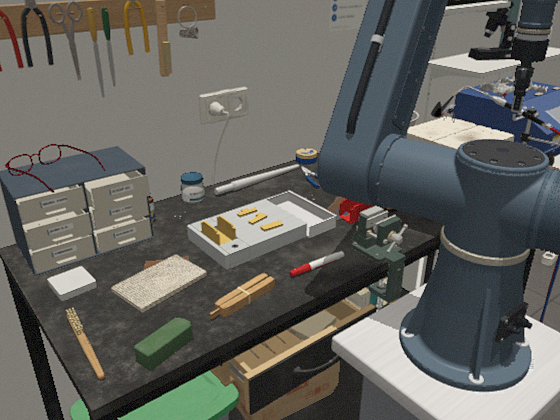

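View pics/side0.png

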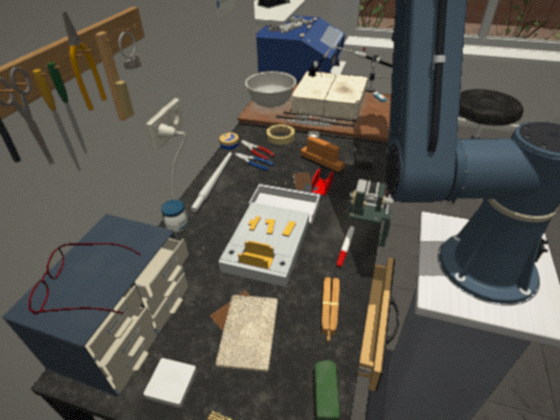

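The scene picture shows the die at (262,228), with the bracket at (218,232), three trimmings at (247,212), (258,218) and (271,226), and the tile at (160,281). In the side picture the die is at (270,235), the bracket at (257,252), and the trimmings at (254,222), (270,226) and (288,228). The tile is at (248,330), a wooden block that is probably the scraper at (322,152), and the red decoy at (321,180).

Wooden candidates in the side picture are the block at (322,152), the clamp at (330,305) and the clutter behind. Only the block with a dark lower edge to the right of the die, opposite the tile, fits the description. I'll confirm it in a crop.

Run:
```python
from h import *
s=load("side0")
c=s["frame"][125:285,195:385]; cv2.imwrite("pics/crop1.png",cv2.resize(c,None,fx=3.75,fy=3.75,interpolation=cv2.INTER_CUBIC)) 
w=snapshot("wrist"); save(w,"wrist0"); print(w["pose"].round(3).tolist(),w["fov_y"],w["D"])
```

```text
[[0.44, 0.863, 0.249, 0.338], [-0.898, 0.423, 0.122, -0.529], [-0.0, -0.277, 0.961, 0.372], [0.0, 0.0, 0.0, 1.0]] 66.88897880260679 [0.0106583 0.        0.        0.        0.       ]
```

View pics/crop1.png

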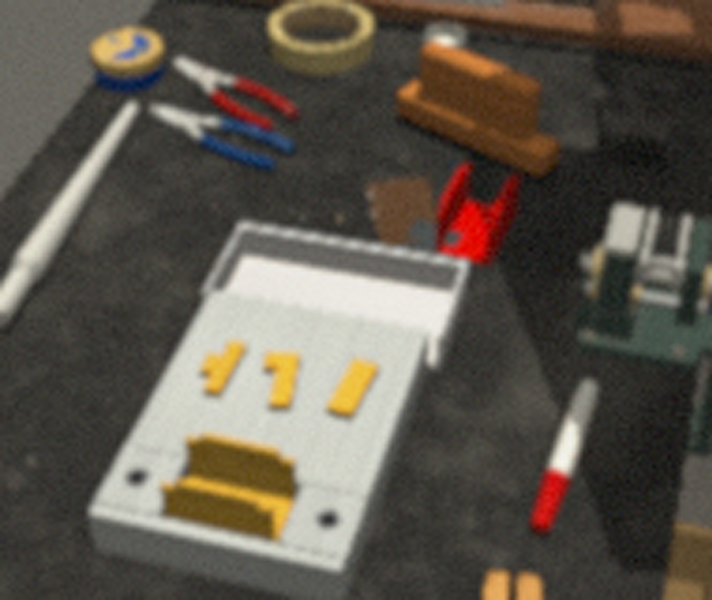

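View pics/wrist0.png

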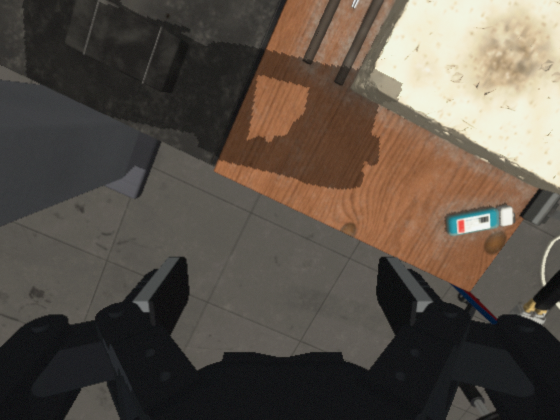

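The crop confirms the scraper: a wooden bar with a narrower grip at crop (480,105), side picture (323,153), opposite the tile. The red bracket at crop (478,215) is the decoy. The brass bracket is in the cavity at crop (235,485). The T is at crop (222,367), the L at (283,378) and the strip at (353,387). The wrist camera does not see the work yet.

```bash
cat > fit.py <<'E'
from h import *
from scipy.optimize import least_squares
def fit(views,x0):
    """views: list of (snap, local pts Nx3, px Nx2) -> x,y,yaw"""
    def r(p):
        c,si=np.cos(p[2]),np.sin(p[2]); R=np.array([[c,-si,0],[si,c,0],[0,0,1]])
        return np.concatenate([(w2px(s,np.array(L)@R.T+[p[0],p[1],0])-uv).ravel() for s,L,uv in views])
    o=least_squares(r,x0,loss="soft_l1"); return o.x,r(o.x).reshape(-1,2).round(1).tolist()
E
python3 - <<'E'
from fit import *
s=load("side0"); C=lambda l:np.array(l)/3.75+[194.6,124.6]
px=C([(92,513),(343,570),(238,224),(469,263)])
d,r=fit([(s,[(.08,.11,.036),(-.08,.11,.036),(.0875,-.192,.033),(-.0875,-.192,.033)],px)],[.5,-.2,0]); print("die",d,r)
sc=C([(425,45),(540,90),(397,108),(545,173),(557,148)])
for yaw in(0,.5):
  e,r=fit([(s,[(.055,-.0,.08),(-.055,.0,.08),(.075,.014,.008),(-.075,.014,.008),(-.075,-.0,.03)],sc)],[.5,-.4,yaw]); print("scr",e,r)
t,r=fit([(s,[(.049,-.0785,.01),(-.049,-.0785,.01),(-.049,.0785,.01),(.049,.0785,.01)],[(231,296),(278,297),(275,368),(218,363)])],[.5,.1,0]); print("tile",t,r)
c,si=np.cos(d[2]),np.sin(d[2]);R=np.array([[c,-si],[si,c]])
for n,p in dict(T=(222,367),L=(283,378),S=(353,387)).items(): print(n,(px2w(s,C([p]),.043)[:,:2]-d[:2])@R)
a=load("scene0")
def g(p,L): 
    c,si=np.cos(p[2]),np.sin(p[2]); return w2px(a,np.array(L)@np.array([[c,-si,0],[si,c,0],[0,0,1]]).T+[p[0],p[1],0]).round().tolist()
print(g(d,[(.08,.11,.036),(-.08,.11,.036),(.0875,-.192,.033),(-.0875,-.192,.033)]),g(t,[(.049,-.0785,.01),(-.049,-.0785,.01),(-.049,.0785,.01),(.049,.0785,.01)]))
E
```

```text
die [0.50755035 0.07974407 0.00466685] [[-0.6, 0.2], [0.4, 0.2], [0.6, -0.3], [-0.4, -0.4]]
scr [ 0.45420744 -0.30802685 -0.3877205 ] [[0.6, -0.8], [0.1, -1.2], [-0.2, 1.9], [-0.2, 1.1], [-0.2, -0.3]]
scr [ 0.45420744 -0.30802685 -0.38772051] [[0.6, -0.8], [0.1, -1.2], [-0.2, 1.9], [-0.2, 1.1], [-0.2, -0.3]]
tile [0.46586939 0.31555723 0.23577462] [[1.1, -0.7], [-0.7, 0.1], [-3.1, -0.5], [1.4, 1.9]]
T [[ 0.04333293 -0.02726692]]
L [[ 0.0011244  -0.02809405]]
S [[-0.04542427 -0.03229713]]
[[187.0, 226.0], [227.0, 256.0], [289.0, 190.0], [337.0, 215.0]] [[176.0, 255.0], [209.0, 271.0], [147.0, 310.0], [114.0, 290.0]]
```

```bash
cat >> h.py <<'E'
from scipy.spatial.transform import Rotation as Ro
def rel(p,yaw):
    """dp mm, turn rad from the measured pose to world p with tool down at yaw (deg)"""
    s=sense(); R=Ro.from_euler("xyz",s["ee_rot"],degrees=True)
    T=Ro.from_euler("xyz",[180,0,yaw],degrees=True)
    print("t",round(s["time"],2),"tcp",s["tcp_pos"].round(4),s["ee_rot"].round(2),"F",s["wrist_force"].round(1),"w",round(s["width"],3))
    print("dp",(R.inv().apply(np.array(p)-s["tcp_pos"])*1000).round(1),"turn",(R.inv()*T).as_rotvec().round(4))
E
python3 -c "
from h import *
rel([.454,-.308,.20],-22.2)"
```

```text
t 0.15 tcp [ 0.275  -0.5606  0.2082] [-1.799e+02 -2.000e-02  2.611e+01] F [-0.3 -0.1 -0.4] w 1.002
dp [ 271.9 -148.     8.5] turn [-1.700e-03  4.000e-04  8.432e-01]
```

Emit:
step_arm(
  moves=[
    {"dp":[272,-148,8.5],"turn":[0,0,0.843],"grip":1},
    {"dp":[272,-148,8.5],"turn":[0,0,0.843],"grip":1},
    {"dp":[272,-148,8.5],"turn":[0,0,0.843],"grip":1},
    {"dp":[272,-148,8.5],"turn":[0,0,0.843],"grip":1},
    {"dp":[272,-148,8.5],"turn":[0,0,0.843],"grip":1},
    {"dp":[272,-148,8.5],"turn":[0,0,0.843],"grip":1},
    {"dp":[272,-148,8.5],"turn":[0,0,0.843],"grip":1},
    {"dp":[272,-148,8.5],"turn":[0,0,0.843],"grip":1},
    {"dp":[272,-148,8.5],"turn":[0,0,0.843],"grip":1},
    {"dp":[272,-148,8.5],"turn":[0,0,0.843],"grip":1},
  ],
)

```text
time: 1.15
tcp_pos: [0.4537, -0.3096, 0.2004]
ee_rot: [180.0, -0.0, -22.2]
wrist_force: [-0.5, -0.7, -0.6]
width: 1.001
finger_force: 0.0
```

```bash
python3 -c "
from h import *
rel([.454,-.308,.20],-22.2)
w=snapshot('wrist');save(w,'wrist1')
print(w2px(w,[[.454,-.308,.08],[.454,-.308,0.03]]))
c,s=np.cos(-.388),np.sin(-.388)
print(w2px(w,[[.454+a*c,-.308+a*s,.08] for a in(-.055,.055)]))
"
```

```text
t 1.15 tcp [ 0.4537 -0.3096  0.2004] [179.97  -0.   -22.25] F [-0.5 -0.7 -0.6] w 1.001
dp [-0.4 -1.6  0.4] turn [ 0.0005 -0.     -0.0008]
[[280.21488072 192.90174131]
 [280.40183508 181.75286253]]
[[280.35959729 248.03454555]
 [280.05270319 131.71686795]]
```

View pics/wrist1.png

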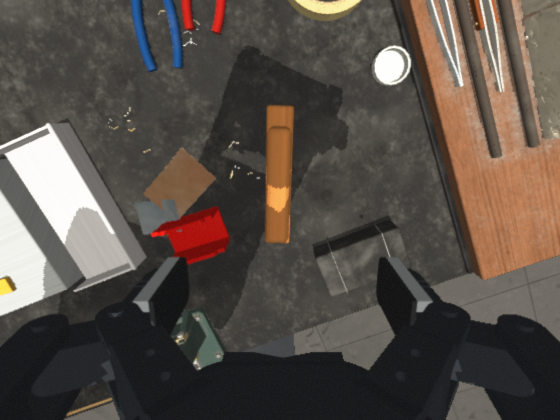

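The wrist view shows the scraper at columns 266–293, rows 106–243, nearly aligned with the tool. The red decoy is at (195,235) and the tray is on the left. The open fingers are at columns 170 and 395, clear of the scraper.

```bash
python3 -c "
from fit import *
w=load('wrist1')
h=lambda p,L:w2px(w,np.array(L)@Ro.from_euler('z',p[2]).as_matrix().T+[p[0],p[1],0]).round(1).tolist()
L=[(.075,.014,.03),(.075,-.014,.03),(-.075,-.014,.03),(-.075,.014,.03),(.055,.011,.08),(.055,-.011,.08),(-.055,.011,.08),(-.055,-.011,.08)]
print(h([.454,-.308,-.388],L))
print(w['frame'][100:260:3,280].tolist())
for r in (112,160,235): print(r,w['frame'][r,258:302:2].sum(1).tolist())
"
```

```text
[[266.3, 108.6], [294.1, 108.6], [292.9, 246.4], [268.3, 246.5], [267.5, 131.7], [292.6, 131.7], [269.0, 248.1], [291.7, 248.0]]
[[44, 47, 47], [39, 43, 42], [46, 86, 137], [52, 104, 166], [57, 106, 167], [54, 104, 166], [52, 104, 166], [53, 105, 167], [53, 105, 166], [36, 70, 110], [48, 95, 151], [53, 102, 160], [54, 104, 162], [53, 102, 162], [52, 103, 162], [53, 102, 162], [55, 104, 163], [52, 102, 162], [55, 105, 164], [53, 104, 163], [52, 102, 163], [52, 102, 163], [54, 104, 164], [53, 103, 163], [49, 102, 163], [52, 103, 163], [51, 104, 165], [53, 105, 164], [53, 103, 164], [52, 105, 166], [87, 175, 248], [90, 178, 249], [90, 179, 249], [88, 176, 248], [89, 176, 248], [89, 176, 248], [87, 174, 248], [72, 140, 221], [55, 104, 165], [53, 103, 165], [55, 105, 165], [53, 103, 163], [51, 102, 163], [53, 103, 163], [55, 104, 163], [53, 104, 162], [53, 103, 162], [49, 94, 148], [61, 67, 71], [77, 85, 88], [68, 73, 76], [66, 71, 72], [68, 74, 75], [65, 70, 71]]
112 [125, 118, 115, 119, 179, 288, 318, 312, 326, 326, 329, 330, 336, 336, 306, 312, 317, 276, 160, 141, 144, 144]
160 [204, 192, 194, 199, 213, 261, 294, 306, 313, 318, 317, 317, 331, 332, 314, 281, 241, 173, 146, 146, 150, 152]
235 [119, 113, 188, 198, 236, 284, 305, 309, 312, 317, 312, 319, 319, 303, 279, 310, 213, 211, 227, 225, 230, 251]
```

```bash
python3 -c "
from h import *
w=load('wrist1')
cv2.imwrite('pics/crop2.png',cv2.resize(w['frame'][90:260,220:340],None,fx=3.5,fy=3.5,interpolation=cv2.INTER_CUBIC))"
```

```text
(no output)
```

View pics/crop2.png

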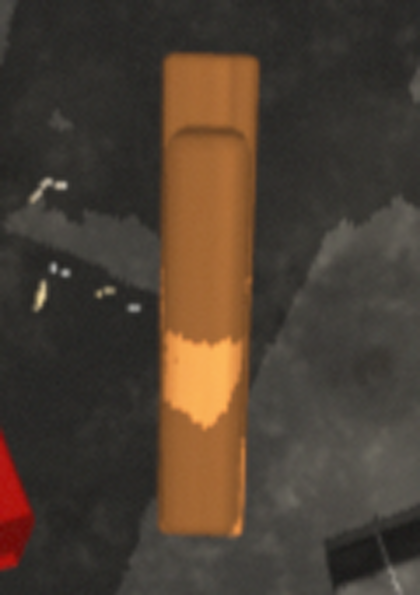

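The crop puts the scraper's far end at crop row 55, grip end at 130 and near end at 535, so it is about 4 mm farther along tool x than I first estimated. I'm correcting for that, descending and gripping.

Emit:
step_arm(
  moves=[
    {"dp":[3.5,-2.9,40],"turn":[0,0,0.019],"grip":1},
    {"dp":[3.5,-2.9,80],"turn":[0,0,0.019],"grip":1},
    {"dp":[3.5,-2.9,115],"turn":[0,0,0.019],"grip":1},
    {"dp":[3.5,-2.9,140],"turn":[0,0,0.019],"grip":1},
    {"dp":[3.5,-2.9,158],"turn":[0,0,0.019],"grip":1},
    {"dp":[3.5,-2.9,158],"turn":[0,0,0.019],"grip":1},
    {"dp":[3.5,-2.9,158],"turn":[0,0,0.019],"grip":0.1},
    {"dp":[3.5,-2.9,158],"turn":[0,0,0.019],"grip":0.1},
    {"dp":[3.5,-2.9,158],"turn":[0,0,0.019],"grip":0.1},
    {"dp":[3.5,-2.9,158],"turn":[0,0,0.019],"grip":0.1},
  ],
  force=60,
)

```text
time: 2.2
tcp_pos: [0.459, -0.3077, 0.0435]
ee_rot: [180.0, -0.1, -23.3]
wrist_force: [0.3, -0.2, -0.7]
width: 0.334
finger_force: 0.0
```

Emit:
step_arm(
  moves=[
    {"dp":[0,0,0],"turn":[0,0,0],"grip":0.1},
    {"dp":[0,0,0],"turn":[0,0,0],"grip":0.1},
    {"dp":[0,0,0],"turn":[0,0,0],"grip":0.1},
    {"dp":[0,0,0],"turn":[0,0,0],"grip":0.1},
  ],
)

```text
time: 2.6
tcp_pos: [0.4592, -0.3075, 0.0436]
ee_rot: [180.0, -0.1, -23.3]
wrist_force: [-0.6, 0.0, 4.9]
width: 0.236
finger_force: 59.9
```

```bash
python3 -c "
from h import *
rel([.458,-.308,.16],-23.3)"
```

```text
t 2.6 tcp [ 0.4592 -0.3075  0.0436] [ 1.7996e+02 -1.0000e-01 -2.3260e+01] F [-0.6  0.   4.9] w 0.236
dp [  -0.7    1.  -116.4] turn [ 0.0007 -0.0018  0.0007]
```

Emit:
step_arm(
  moves=[
    {"dp":[0,0,-20],"turn":[0,0,0],"grip":0.1},
    {"dp":[0,0,-60],"turn":[0,0,0],"grip":0.1},
    {"dp":[0,0,-100],"turn":[0,0,0],"grip":0.1},
    {"dp":[0,0,-126],"turn":[0,0,0],"grip":0.1},
    {"dp":[0,0,-126],"turn":[0,0,0],"grip":0.1},
    {"dp":[0,0,-126],"turn":[0,0,0],"grip":0.1},
  ],
)

```text
time: 3.2
tcp_pos: [0.458, -0.3065, 0.1679]
ee_rot: [-180.0, 0.1, -23.3]
wrist_force: [0.4, 1.0, -3.3]
width: 0.238
finger_force: 59.6
```

```bash
python3 -c "
from h import *
rel([.5074,.1047,.17],.3)"
```

```text
t 3.2 tcp [ 0.458  -0.3065  0.1679] [-1.7998e+02  5.0000e-02 -2.3260e+01] F [ 0.4  1.  -3.3] w 0.238
dp [-117.  -397.3   -1.9] turn [-0.0005  0.0008 -0.4112]
```

Emit:
step_arm(
  moves=[
    {"dp":[-12,-40,-2],"turn":[0,0,-0.041],"grip":0.1},
    {"dp":[-24,-80,-2],"turn":[0,0,-0.082],"grip":0.1},
    {"dp":[-35,-120,-2],"turn":[0,0,-0.123],"grip":0.1},
    {"dp":[-47,-160,-2],"turn":[0,0,-0.164],"grip":0.1},
    {"dp":[-59,-200,-2],"turn":[0,0,-0.206],"grip":0.1},
    {"dp":[-71,-240,-2],"turn":[0,0,-0.247],"grip":0.1},
    {"dp":[-82,-280,-2],"turn":[0,0,-0.288],"grip":0.1},
    {"dp":[-94,-320,-2],"turn":[0,0,-0.329],"grip":0.1},
    {"dp":[-105,-360,-2],"turn":[0,0,-0.37],"grip":0.1},
    {"dp":[-117,-397,-2],"turn":[0,0,-0.411],"grip":0.1},
  ],
)

```text
time: 4.2
tcp_pos: [0.5061, 0.1056, 0.1678]
ee_rot: [-180.0, 0.3, 0.4]
wrist_force: [0.5, 0.6, -2.9]
width: 0.239
finger_force: 59.8
```

Emit:
step_arm(
  moves=[
    {"dp":[0,0,0],"turn":[0,0,0],"grip":0.1},
    {"dp":[0,0,0],"turn":[0,0,0],"grip":0.1},
  ],
)

```text
time: 4.4
tcp_pos: [0.506, 0.1045, 0.1681]
ee_rot: [180.0, 0.3, 0.4]
wrist_force: [0.1, -0.6, -2.6]
width: 0.238
finger_force: 60.1
```

```bash
python3 -c "
from fit import *
d=[.5075,.0797,.0047]
rel([.5074,.1047,.17],.3)
w=snapshot('wrist');save(w,'wrist2')
h=lambda p,L:w2px(w,np.array(L)@Ro.from_euler('z',p[2]).as_matrix().T+[p[0],p[1],0]).round(1).tolist()
print('die',h(d,[(.08,.11,.036),(.08,-.11,.036),(.08,0,.036),(0,0.,.036),(0,.053,.066),(0,.097,.066),(.035,.053,.066),(.035,.097,.066)]))
p=sense()['tcp_pos'];z=p[2]-.0436;s=[p[0],p[1],0]
print('scr',h(s,[(.075,.014,z+.03),(.075,-.014,z+.03),(-.075,-.014,z+.03),(.055,.011,z+.08),(.055,-.011,z+.08)]))
"
```

```text
t 4.4 tcp [0.506  0.1045 0.1681] [179.97   0.3    0.42] F [ 0.1 -0.6 -2.6] w 0.238
dp [ 1.4 -0.1 -1.9] turn [0.0005 0.0052 0.0021]
die [[185.7, 98.7], [435.1, 99.1], [310.4, 99.0], [308.1, 187.4], [249.6, 195.2], [198.6, 195.1], [248.5, 154.5], [195.6, 154.4]]
scr [[258.8, 102.3], [311.6, 102.7], [304.2, 340.3], [258.5, 151.8], [313.8, 152.1]]
```

View pics/wrist2.png

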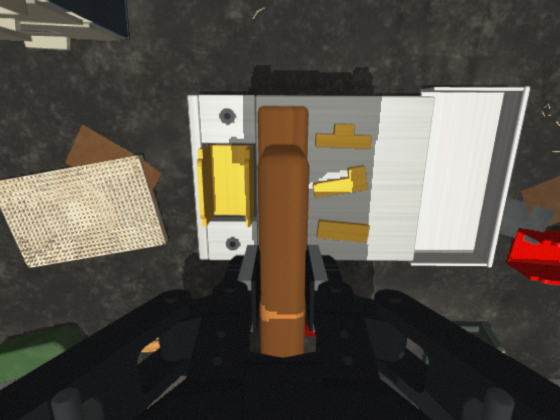

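The picture shows the die as predicted, with its top edge at row 97 from column 189 to 434. The scraper is over the bare strip at columns 258–308, between the bracket (right flange at column 252) and the trimmings, which start at column 310. All three trimmings lie inside the scraper's length. I'm lowering gently.

Emit:
step_arm(
  moves=[
    {"dp":[2,0,25],"turn":[0,0.005,0.002],"grip":0.1},
    {"dp":[2,0,50],"turn":[0,0.005,0.002],"grip":0.1},
    {"dp":[2,0,70],"turn":[0,0.005,0.002],"grip":0.1},
    {"dp":[2,0,80],"turn":[0,0.005,0.002],"grip":0.1},
    {"dp":[2,0,85],"turn":[0,0.005,0.002],"grip":0.1},
    {"dp":[2,0,86],"turn":[0,0.005,0.002],"grip":0.1},
    {"dp":[2,0,86],"turn":[0,0.005,0.002],"grip":0.1},
  ],
)

```text
time: 5.15
tcp_pos: [0.5105, 0.1034, 0.0849]
ee_rot: [180.0, -0.4, 0.1]
wrist_force: [0.5, 0.2, -4.3]
width: 0.237
finger_force: 60.0
```

```bash
python3 -c "
from fit import *
rel([.508,.1045,.0796],.2)"
```

```text
t 5.15 tcp [0.5105 0.1034 0.0849] [ 1.8e+02 -3.5e-01  1.2e-01] F [ 0.5  0.2 -4.3] w 0.237
dp [-2.6 -1.1  5.3] turn [ 0.     -0.0061 -0.0013]
```

Emit:
step_arm(
  moves=[
    {"dp":[-1,0,1.5],"turn":[0,-0.003,0],"grip":0.1},
    {"dp":[-1,0,2.5],"turn":[0,-0.003,0],"grip":0.1},
    {"dp":[-1,0,3],"turn":[0,-0.003,0],"grip":0.1},
    {"dp":[-1,0,3],"turn":[0,-0.003,0],"grip":0.1},
  ],
)

```text
time: 5.55
tcp_pos: [0.509, 0.1039, 0.0816]
ee_rot: [-180.0, -0.1, 0.2]
wrist_force: [-0.5, 0.4, -4.0]
width: 0.237
finger_force: 60.0
```

```bash
python3 -c "
from fit import *
rel([.508,.1045,.0796],.2)"
```

```text
t 5.55 tcp [0.509  0.1039 0.0816] [-1.8e+02 -1.4e-01  1.7e-01] F [-0.5  0.4 -4. ] w 0.237
dp [-1.  -0.6  2. ] turn [-0.     -0.0024 -0.0005]
```

Emit:
step_arm(
  moves=[
    {"dp":[0,0,0.7],"turn":[0,0,0],"grip":0.1},
    {"dp":[0,0,1.4],"turn":[0,0,0],"grip":0.1},
    {"dp":[0,0,1.4],"turn":[0,0,0],"grip":0.1},
  ],
)

```text
time: 5.85
tcp_pos: [0.5089, 0.1038, 0.0799]
ee_rot: [-180.0, -0.1, 0.2]
wrist_force: [-0.6, -0.4, -3.5]
width: 0.234
finger_force: 60.0
```

Emit:
step_arm(
  moves=[
    {"dp":[0,0,0.6],"turn":[0,0,0],"grip":0.1},
    {"dp":[0,0,0.6],"turn":[0,0,0],"grip":0.1},
  ],
)

```text
time: 6.05
tcp_pos: [0.509, 0.1038, 0.0796]
ee_rot: [-180.0, -0.1, 0.2]
wrist_force: [-0.6, -0.1, -0.4]
width: 0.239
finger_force: 60.4
```

Light contact with about 3 N of load. Sweeping toward the tray.

Emit:
step_arm(
  moves=[
    {"dp":[0,6,0],"turn":[0,0,0],"grip":0.1},
    {"dp":[0,16,0],"turn":[0,0,0],"grip":0.1},
    {"dp":[0,26,0],"turn":[0,0,0],"grip":0.1},
    {"dp":[0,36,0],"turn":[0,0,0],"grip":0.1},
    {"dp":[0,46,0],"turn":[0,0,0],"grip":0.1},
    {"dp":[0,56,0],"turn":[0,0,0],"grip":0.1},
    {"dp":[0,66,0],"turn":[0,0,0],"grip":0.1},
    {"dp":[0,74,0],"turn":[0,0,0],"grip":0.1},
    {"dp":[0,80,0],"turn":[0,0,0],"grip":0.1},
    {"dp":[0,80,0],"turn":[0,0,0],"grip":0.1},
  ],
)

```text
time: 7.05
tcp_pos: [0.5093, 0.0223, 0.0796]
ee_rot: [179.9, -0.1, 0.1]
wrist_force: [-0.3, 0.6, 3.0]
width: 0.237
finger_force: 61.0
```

```bash
python3 -c "
from fit import *
rel([.508,-.028,.0798],.2)
w=snapshot('wrist');save(w,'wrist3')"
```

```text
t 7.05 tcp [0.5093 0.0223 0.0796] [ 1.7993e+02 -1.3000e-01  1.5000e-01] F [-0.3  0.6  3. ] w 0.237
dp [-1.5 50.3 -0.2] turn [ 0.0013 -0.0023 -0.0009]
```

View pics/wrist3.png

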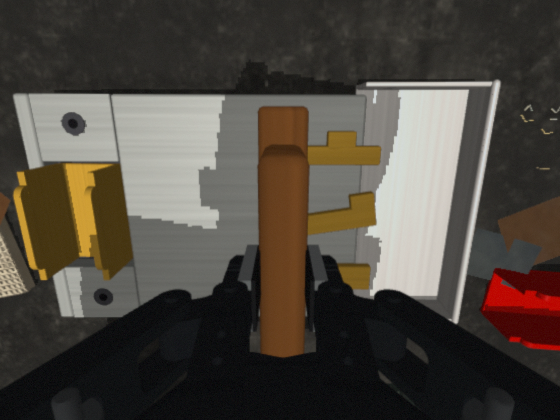

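All three trimmings are ahead of the scraper, with front ends at columns 370–380, just past the die's edge at column 362. Continuing the sweep.

Emit:
step_arm(
  moves=[
    {"dp":[0,5,0],"turn":[0,0,0],"grip":0.1},
    {"dp":[0,11,0],"turn":[0,0,0],"grip":0.1},
    {"dp":[0,17,0],"turn":[0,0,0],"grip":0.1},
    {"dp":[0,23,0],"turn":[0,0,0],"grip":0.1},
    {"dp":[0,29,0],"turn":[0,0,0],"grip":0.1},
    {"dp":[0,35,0],"turn":[0,0,0],"grip":0.1},
    {"dp":[0,41,0],"turn":[0,0,0],"grip":0.1},
    {"dp":[0,47,0],"turn":[0,0,0],"grip":0.1},
    {"dp":[0,52,0],"turn":[0,0,0],"grip":0.1},
    {"dp":[0,52,0],"turn":[0,0,0],"grip":0.1},
  ],
)

```text
time: 8.1
tcp_pos: [0.5093, -0.0286, 0.0795]
ee_rot: [-180.0, -0.1, 0.1]
wrist_force: [-0.2, 3.3, 5.1]
width: 0.239
finger_force: 61.3
```

```bash
python3 -c "
from fit import *
rel([.508,-.028,.0798],.2)
w=snapshot('wrist');save(w,'wrist4');s=snapshot('side')
save(s,'side4')
v=np.zeros((420,800,3),np.uint8); v[:,:450]=w['frame'][:,110:]; c=cv2.resize(s['frame'][165:285,215:330],None,fx=3.04,fy=3.04,interpolation=cv2.INTER_CUBIC); v[:c.shape[0],450:]=c[:,:350]
cv2.imwrite('pics/comb4.png',v)"
```

```text
t 8.1 tcp [ 0.5093 -0.0286  0.0795] [-1.7999e+02 -1.1000e-01  1.4000e-01] F [-0.2  3.3  5.1] w 0.239
dp [-1.3 -0.6 -0.3] turn [-0.0001 -0.0019 -0.001 ]
```

View pics/comb4.png

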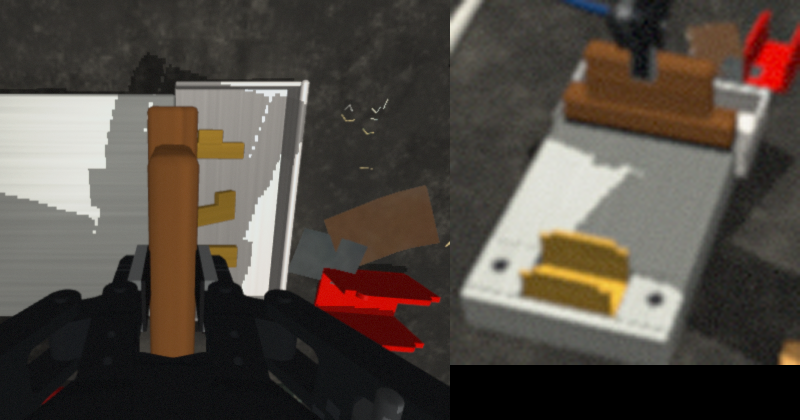

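The trimmings look to be down in the tray, with visible ends at wrist columns 345–355, though their tails may still be leaning under the scraper. I'll push 12 mm more, lift, then check.

Emit:
step_arm(
  moves=[
    {"dp":[0,4,0],"turn":[0,0,0],"grip":0.1},
    {"dp":[0,8,0],"turn":[0,0,0],"grip":0.1},
    {"dp":[0,12,0],"turn":[0,0,0],"grip":0.1},
    {"dp":[0,12,0],"turn":[0,0,0],"grip":0.1},
    {"dp":[0,12,-8],"turn":[0,0,0],"grip":0.1},
    {"dp":[0,12,-30],"turn":[0,0,0],"grip":0.1},
    {"dp":[0,12,-60],"turn":[0,0,0],"grip":0.1},
    {"dp":[0,12,-90],"turn":[0,0,0],"grip":0.1},
    {"dp":[0,12,-90],"turn":[0,0,0],"grip":0.1},
    {"dp":[0,12,-90],"turn":[0,0,0],"grip":0.1},
  ],
)

```text
time: 9.2
tcp_pos: [0.5088, -0.0407, 0.1692]
ee_rot: [179.9, -0.1, 0.2]
wrist_force: [-0.5, -0.1, -4.0]
width: 0.239
finger_force: 60.2
```

```bash
python3 -c "
from fit import *
rel([.456,-.306,.17],-23.3)
s=snapshot('side');save(s,'side5')
w=snapshot('wrist');save(w,'wrist5')
d=[.5085,.0797,.004]
for n,v in (('wrist',w),('side',s)):
  f=v['frame'].astype(int); m=((f[...,2]-f[...,0]>60)&(f[...,1]-f[...,0]>35)).astype(np.uint8)
  k,l,st,c=cv2.connectedComponentsWithStats(m)
  for i in range(1,k):
    if st[i,4]>15:
      q=(px2w(v,[c[i]],.01)[0,:2]-d[:2])
      if abs(q[0])<.12 and -.22<q[1]<.14: print(n,c[i].round(),st[i].tolist(),'die xy at z=.01',q.round(3))
"
```

```text
t 9.2 tcp [ 0.5088 -0.0407  0.1692] [ 1.7994e+02 -1.1000e-01  1.8000e-01] F [-0.5 -0.1 -4. ] w 0.239
dp [-53.6 265.1  -0.7] turn [ 0.0006 -0.002   0.4098]
wrist [286. 128.] [259, 108, 64, 47, 1968] die xy at z=.01 [ 0.055 -0.124]
wrist [ 66. 185.] [24, 147, 85, 83, 5545] die xy at z=.01 [-0.003  0.103]
wrist [285. 251.] [261, 156, 59, 201, 8608] die xy at z=.01 [-0.076 -0.123]
side [269. 203.] [267, 201, 5, 4, 16] die xy at z=.01 [ 0.043 -0.147]
side [283. 205.] [280, 204, 7, 4, 19] die xy at z=.01 [ 0.002 -0.148]
side [299. 208.] [296, 206, 7, 5, 28] die xy at z=.01 [-0.043 -0.148]
side [257. 254.] [238, 240, 35, 29, 684] die xy at z=.01 [0.011 0.042]
```

The side view shows three separate brass blobs in the tray at about y = -147 mm and x = +43, +2 and -43 mm. Next I return the scraper to its original spot.

Emit:
step_arm(
  moves=[
    {"dp":[-8,40,0],"turn":[0,0,0.06],"grip":0.1},
    {"dp":[-16,80,0],"turn":[0,0,0.12],"grip":0.1},
    {"dp":[-25,125,0],"turn":[0,0,0.19],"grip":0.1},
    {"dp":[-34,170,0],"turn":[0,0,0.26],"grip":0.1},
    {"dp":[-42,210,0],"turn":[0,0,0.33],"grip":0.1},
    {"dp":[-48,240,0],"turn":[0,0,0.38],"grip":0.1},
    {"dp":[-53.5,265,0],"turn":[0,0,0.41],"grip":0.1},
    {"dp":[-53.5,265,40],"turn":[0,0,0.41],"grip":0.1},
    {"dp":[-53.5,265,80],"turn":[0,0,0.41],"grip":0.1},
    {"dp":[-53.5,265,105],"turn":[0,0,0.41],"grip":0.1},
  ],
)

```text
time: 10.3
tcp_pos: [0.454, -0.3037, 0.06]
ee_rot: [-179.8, 0.3, -23.4]
wrist_force: [0.3, -0.5, -3.3]
width: 0.237
finger_force: 60.2
```

Emit:
step_arm(
  moves=[
    {"dp":[0,0,8],"turn":[0,0,0],"grip":0.1},
    {"dp":[0,0,14],"turn":[0,0,0],"grip":0.1},
    {"dp":[0,0,17],"turn":[0,0,0],"grip":0.1},
    {"dp":[0,0,17],"turn":[0,0,0],"grip":0.1},
  ],
)

```text
time: 10.7
tcp_pos: [0.4572, -0.3058, 0.0478]
ee_rot: [-180.0, -0.2, -23.3]
wrist_force: [0.1, 0.1, -3.3]
width: 0.235
finger_force: 60.2
```

```bash
python3 -c "
from fit import *
rel([.456,-.306,.0436],-23.3)"
```

```text
t 10.7 tcp [ 0.4572 -0.3058  0.0478] [-1.7999e+02 -1.7000e-01 -2.3310e+01] F [ 0.1  0.1 -3.3] w 0.235
dp [-1.   0.7  4.2] turn [-0.0002 -0.003  -0.0002]
```

Emit:
step_arm(
  moves=[
    {"dp":[0,0,1.5],"turn":[0,0,0],"grip":0.1},
    {"dp":[0,0,3],"turn":[0,0,0],"grip":0.1},
    {"dp":[0,0,3],"turn":[0,0,0],"grip":0.1},
  ],
)

```text
time: 11.0
tcp_pos: [0.4569, -0.3055, 0.0448]
ee_rot: [-180.0, -0.2, -23.3]
wrist_force: [-0.1, -0.1, -3.8]
width: 0.241
finger_force: 60.3
```

Emit:
step_arm(
  moves=[
    {"dp":[0,0,1],"turn":[0,0,0],"grip":0.1},
    {"dp":[0,0,1],"turn":[0,0,0],"grip":0.1},
  ],
)

```text
time: 11.2
tcp_pos: [0.4569, -0.3056, 0.0437]
ee_rot: [-180.0, -0.2, -23.3]
wrist_force: [0.2, 0.1, -1.7]
width: 0.238
finger_force: 60.5
```

Contact has begun. Settling a touch lower, then releasing and rising.

Emit:
step_arm(
  moves=[
    {"dp":[0,0,0.5],"turn":[0,0,0],"grip":0.1},
    {"dp":[0,0,0.5],"turn":[0,0,0],"grip":0.3},
    {"dp":[0,0,0.5],"turn":[0,0,0],"grip":0.6},
    {"dp":[0,0,0.5],"turn":[0,0,0],"grip":1},
    {"dp":[0,0,0.5],"turn":[0,0,0],"grip":1},
    {"dp":[0,0,0.5],"turn":[0,0,0],"grip":1},
    {"dp":[0,0,0.5],"turn":[0,0,0],"grip":1},
  ],
)

```text
time: 11.9
tcp_pos: [0.4567, -0.3054, 0.0428]
ee_rot: [-180.0, -0.1, -23.3]
wrist_force: [0.1, -0.1, -0.2]
width: 0.998
finger_force: 0.0
```

Emit:
step_arm(
  moves=[
    {"dp":[0,0,-15],"turn":[0,0,0],"grip":1},
    {"dp":[0,0,-50],"turn":[0,0,0],"grip":1},
    {"dp":[0,0,-90],"turn":[0,0,0],"grip":1},
    {"dp":[0,0,-130],"turn":[0,0,0],"grip":1},
    {"dp":[0,0,-160],"turn":[0,0,0],"grip":1},
    {"dp":[0,0,-160],"turn":[0,0,0],"grip":1},
  ],
)

```text
time: 12.5
tcp_pos: [0.4587, -0.3076, 0.2075]
ee_rot: [179.8, -0.7, -23.3]
wrist_force: [1.1, -1.0, -0.2]
width: 1.003
finger_force: 0.0
```

```bash
python3 -c "
from fit import *
rel([.508,-.07,.25],0.2)
w=snapshot('wrist');save(w,'wrist6')
f=w['frame'].astype(int)
for r in (110,160,230): print(r,''.join('#' if p[2]-p[0]>60 else '.' for p in f[r,240:320]))
print(''.join('#' if p[2]-p[0]>60 else '.' for p in f[90:260,280]))
"
```

```text
t 12.5 tcp [ 0.4587 -0.3076  0.2075] [179.82  -0.66 -23.32] F [ 1.1 -1.  -0.2] w 1.003
dp [ -48.3 -237.6  -43.8] turn [ 0.0054 -0.0107 -0.4105]
110 ................................................................................
160 .............................#########################..........................
230 .............................########################...........................
........................######################################################################################################################################............
```

```bash
python3 -c "
from fit import *
rel([.508,.12,.24],0.2)"
```

```text
t 12.55 tcp [ 0.4574 -0.3064  0.2051] [179.93  -0.4  -23.33] F [ 0.1 -0.1 -1. ] w 1.003
dp [-122.2 -411.5  -36.3] turn [ 0.0027 -0.0066 -0.4106]
```

Emit:
step_arm(
  moves=[
    {"dp":[-12,-40,-20],"turn":[0,0,-0.04],"grip":1},
    {"dp":[-26,-87,-36],"turn":[0,0,-0.09],"grip":1},
    {"dp":[-40,-135,-36],"turn":[0,0,-0.14],"grip":1},
    {"dp":[-54,-182,-36],"turn":[0,0,-0.18],"grip":1},
    {"dp":[-68,-229,-36],"turn":[0,0,-0.23],"grip":1},
    {"dp":[-82,-276,-36],"turn":[0,0,-0.27],"grip":1},
    {"dp":[-96,-323,-36],"turn":[0,-0.003,-0.32],"grip":1},
    {"dp":[-110,-370,-36],"turn":[0,-0.006,-0.37],"grip":1},
    {"dp":[-122,-411,-36],"turn":[0,-0.006,-0.41],"grip":1},
    {"dp":[-122,-411,-36],"turn":[0,-0.006,-0.41],"grip":1},
  ],
)

```text
time: 13.55
tcp_pos: [0.5058, 0.125, 0.2371]
ee_rot: [-179.8, 0.4, 0.6]
wrist_force: [0.4, -1.1, 0.3]
width: 1.0
finger_force: 0.0
```

Emit:
step_arm(
  moves=[
    {"dp":[0,0,0],"turn":[0,0,0],"grip":1},
    {"dp":[0,0,0],"turn":[0,0,0],"grip":1},
  ],
)

```text
time: 13.75
tcp_pos: [0.5063, 0.1194, 0.2378]
ee_rot: [-180.0, 0.4, 0.1]
wrist_force: [-0.1, -0.3, 0.4]
width: 0.996
finger_force: 0.0
```

```bash
python3 -c "
from fit import *
rel([.508,.12,.24],0.2)
w=snapshot('wrist');save(w,'wrist7')
cv2.imwrite('pics/w7.png',cv2.resize(w['frame'][60:360,50:450],None,fx=2,fy=2,interpolation=cv2.INTER_CUBIC))
d=[.5085,.0797,.004]
h=lambda p,L:w2px(w,np.array(L)@Ro.from_euler('z',p[2]).as_matrix().T+[p[0],p[1],0]).round(1).tolist()
print('die',h(d,[(.08,.11,.036),(-.08,.11,.036),(.08,-.11,.036),(-.08,-.11,.036)]))
print('br',h(d,[(.035,.053,.066),(.035,.097,.066),(-.035,.053,.066),(-.035,.097,.066)]))
f=w['frame'].astype(int); m=((f[...,2]-f[...,0]>60)&(f[...,1]-f[...,0]>35)).astype(np.uint8)
k,l,st,c=cv2.connectedComponentsWithStats(m)
for i in range(1,k):
    if st[i,4]>40:
      q=(px2w(w,[c[i]],.01)[0,:2]-d[:2]); print(c[i].round(),st[i].tolist(),'die xy at z=.01',q.round(3))
"
```

```text
t 13.75 tcp [0.5063 0.1194 0.2378] [-1.7997e+02  3.6000e-01  1.1000e-01] F [-0.1 -0.3  0.4] w 0.996
dp [ 1.7 -0.6 -2.2] turn [-0.0006  0.0064 -0.0016]
die [[217.6, 100.6], [225.4, 237.0], [419.2, 99.9], [403.6, 236.5]]
br [[269.3, 145.1], [227.1, 145.2], [270.2, 209.2], [230.4, 209.4]]
[431. 129.] [415, 119, 35, 19, 463] die xy at z=.01 [ 0.048 -0.139]
[249. 169.] [228, 139, 43, 67, 2480] die xy at z=.01 [-0.     0.081]
[427. 170.] [410, 158, 32, 22, 428] die xy at z=.01 [-0.001 -0.14 ]
[423. 200.] [407, 193, 33, 14, 413] die xy at z=.01 [-0.04 -0.14]
[  6. 279.] [0, 236, 16, 80, 605] die xy at z=.01 [-0.153  0.416]
[220. 301.] [181, 287, 79, 29, 1296] die xy at z=.01 [-0.187  0.127]
```

View pics/w7.png

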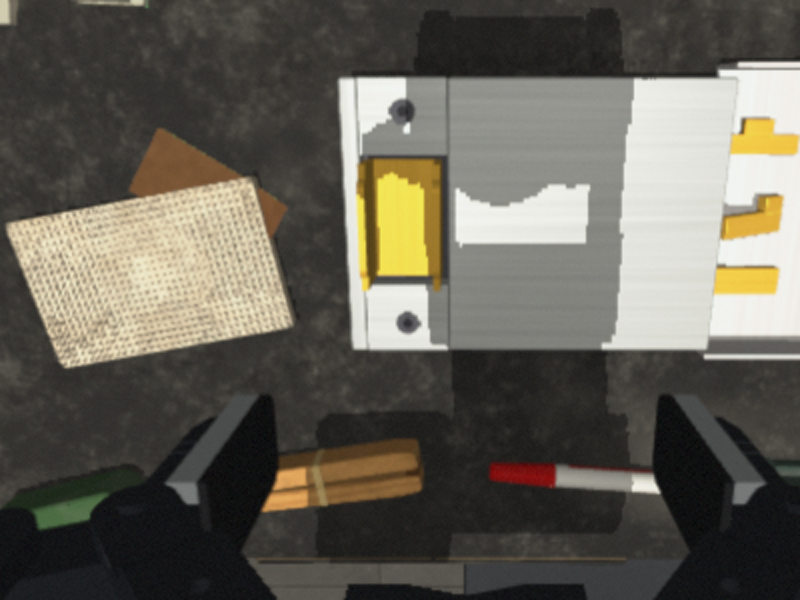

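The crop shows all three trimmings flat in the tray at crop (763,140), (752,215) and (745,280), and the bracket in the cavity at crop columns 357–441, rows 157–290. The tile's corners are at crop (8,225), (253,178), (293,325) and (65,367).

```bash
python3 -c "
from fit import *
w=load('wrist7');s=load('side0');L=[(.049,-.0785,.01),(-.049,-.0785,.01),(-.049,.0785,.01),(.049,.0785,.01)]
u=np.array([(253,178),(293,325),(65,367),(8,225)])/2+[50,60]
print(fit([(w,L,u)],[.466,.3155,.236]))
u=np.array([(341,78),(355,349),(737,78),(711,349)])/2+[50,60]
print(fit([(w,[(.08,.11,.036),(-.08,.11,.036),(.08,-.11,.036),(-.08,-.11,.036)],u)],[.5085,.08,0]))
rel([.511,.1535,.10],0.2)"
```

```text
(array([0.47041592, 0.31617258, 0.18825651]), [[-0.1, -0.4], [0.9, 0.6], [-0.2, 0.5], [-0.4, -0.4]])
(array([0.51033945, 0.07742056, 0.00249838]), [[-0.9, -0.3], [-0.4, 1.0], [3.1, -0.7], [0.0, 0.8]])
t 13.8 tcp [0.5065 0.119  0.2381] [-1.7996e+02  3.3000e-01  5.0000e-02] F [ 0.4 -0.3 -0.7] w 1.002
dp [  5.3 -34.4 138.1] turn [-0.0008  0.0058 -0.0026]
```

Emit:
step_arm(
  moves=[
    {"dp":[5,-34,20],"turn":[0,0.006,-0.002],"grip":1},
    {"dp":[5,-34,60],"turn":[0,0.006,-0.002],"grip":1},
    {"dp":[5,-34,100],"turn":[0,0.006,-0.002],"grip":1},
    {"dp":[5,-34,135],"turn":[0,0.006,-0.002],"grip":1},
    {"dp":[5,-34,140],"turn":[0,0.006,-0.002],"grip":1},
    {"dp":[5,-34,140],"turn":[0,0.006,-0.002],"grip":1},
    {"dp":[5,-34,140],"turn":[0,0.006,-0.002],"grip":1},
  ],
)

```text
time: 14.5
tcp_pos: [0.5129, 0.1539, 0.1004]
ee_rot: [-179.9, -0.3, 0.2]
wrist_force: [-0.1, -0.4, 0.9]
width: 1.002
finger_force: 0.0
```

```bash
python3 -c "
from fit import *
rel([.511,.153,.04],0.2)"
```

```text
t 14.5 tcp [0.5129 0.1539 0.1004] [-179.92   -0.29    0.19] F [-0.1 -0.4  0.9] w 1.002
dp [-2.2  1.  60.4] turn [-0.0014 -0.0051 -0.0001]
```

Emit:
step_arm(
  moves=[
    {"dp":[-2,1,20],"turn":[0,-0.003,0],"grip":1},
    {"dp":[-2,1,40],"turn":[0,-0.003,0],"grip":1},
    {"dp":[-2,1,53],"turn":[0,-0.003,0],"grip":1},
    {"dp":[-2,1,59],"turn":[0,-0.003,0],"grip":1},
    {"dp":[-2,1,60],"turn":[0,-0.003,0],"grip":1},
    {"dp":[-2,1,60],"turn":[0,-0.003,0],"grip":0.8},
    {"dp":[-2,1,60],"turn":[0,-0.003,0],"grip":0.65},
    {"dp":[-2,1,60],"turn":[0,-0.003,0],"grip":0.55},
    {"dp":[-2,1,60],"turn":[0,-0.003,0],"grip":0.45},
    {"dp":[-2,1,60],"turn":[0,-0.003,0],"grip":0.4},
  ],
  force=35,
)

```text
time: 15.5
tcp_pos: [0.51, 0.1537, 0.0399]
ee_rot: [-179.9, -0.0, 0.3]
wrist_force: [-0.7, 0.1, 5.3]
width: 0.494
finger_force: 34.9
```

Emit:
step_arm(
  moves=[
    {"dp":[0,0,0],"turn":[0,0,0],"grip":0.3},
    {"dp":[0,0,0],"turn":[0,0,0],"grip":0.3},
    {"dp":[0,0,0],"turn":[0,0,0],"grip":0.3},
  ],
)

```text
time: 15.8
tcp_pos: [0.51, 0.1537, 0.0399]
ee_rot: [-179.9, -0.0, 0.3]
wrist_force: [0.1, 0.3, 5.6]
width: 0.49
finger_force: 34.9
```

The opening of 0.49 fits the 44 mm bracket, so I'm lifting.

Emit:
step_arm(
  moves=[
    {"dp":[0,0,-5],"turn":[0,0,0],"grip":0.3},
    {"dp":[0,0,-15],"turn":[0,0,0],"grip":0.3},
    {"dp":[0,0,-30],"turn":[0,0,0],"grip":0.3},
    {"dp":[0,0,-50],"turn":[0,0,0],"grip":0.3},
    {"dp":[0,0,-70],"turn":[0,0,0],"grip":0.3},
    {"dp":[0,0,-80],"turn":[0,0,0],"grip":0.3},
    {"dp":[0,0,-80],"turn":[0,0,0],"grip":0.3},
    {"dp":[0,0,-80],"turn":[0,0,0],"grip":0.3},
  ],
)

```text
time: 16.6
tcp_pos: [0.5092, 0.1534, 0.1188]
ee_rot: [-179.9, 0.1, 0.3]
wrist_force: [0.3, 0.8, -1.6]
width: 0.49
finger_force: 35.6
```

```bash
python3 -c "
from fit import *
rel([.471,.316,.12],10.8)
s=snapshot('side');save(s,'side8')
f=s['frame'].astype(int); m=((f[...,2]-f[...,0]>60)&(f[...,1]-f[...,0]>35)).astype(np.uint8)
k,l,st,c=cv2.connectedComponentsWithStats(m)
for i in range(1,k):
    if st[i,4]>15 and 220<c[i][0]<320: print(c[i].round(),st[i].tolist())
d=[.511,.0785+.075]; print(w2px(s,[[d[0],d[1],z] for z in (.062,.106)]).round())"
```

```text
t 16.6 tcp [0.5092 0.1534 0.1188] [-1.7993e+02  7.0000e-02  2.7000e-01] F [ 0.3  0.8 -1.6] w 0.49
dp [ -37.5 -162.8   -1. ] turn [-0.0013  0.0012 -0.1838]
[282. 125.] [277, 124, 10, 3, 24]
[280. 133.] [267, 126, 28, 13, 107]
[223. 139.] [219, 135, 9, 9, 49]
[269. 203.] [264, 200, 9, 6, 31]
[284. 205.] [280, 204, 8, 4, 30]
[299. 208.] [296, 205, 7, 6, 34]
[257. 232.] [236, 216, 37, 30, 609]
[[255. 249.]
 [254. 235.]]
```

The bracket is lifted: its side-view blob moved from row 254 to 232. Carrying it to the tile.

Emit:
step_arm(
  moves=[
    {"dp":[-7,-30,0],"turn":[0,0,-0.03],"grip":0.3},
    {"dp":[-15,-65,0],"turn":[0,0,-0.07],"grip":0.3},
    {"dp":[-23,-100,0],"turn":[0,0,-0.11],"grip":0.3},
    {"dp":[-31,-135,0],"turn":[0,0,-0.15],"grip":0.3},
    {"dp":[-37,-163,0],"turn":[0,0,-0.184],"grip":0.3},
    {"dp":[-37,-163,0],"turn":[0,0,-0.184],"grip":0.3},
    {"dp":[-37,-163,30],"turn":[0,0,-0.184],"grip":0.3},
    {"dp":[-37,-163,60],"turn":[0,0,-0.184],"grip":0.3},
    {"dp":[-37,-163,80],"turn":[0,0,-0.184],"grip":0.3},
    {"dp":[-37,-163,85],"turn":[0,0,-0.184],"grip":0.3},
  ],
)

```text
time: 17.65
tcp_pos: [0.4695, 0.3145, 0.031]
ee_rot: [180.0, 0.4, 10.8]
wrist_force: [-1.0, 0.2, 0.1]
width: 0.49
finger_force: 35.9
```

Emit:
step_arm(
  moves=[
    {"dp":[0,0,0],"turn":[0,0,0],"grip":0.3},
    {"dp":[0,0,1.5],"turn":[0,0,0],"grip":0.3},
    {"dp":[0,0,3],"turn":[0,0,0],"grip":0.3},
    {"dp":[0,0,3],"turn":[0,0,0],"grip":0.3},
  ],
)

```text
time: 18.05
tcp_pos: [0.4723, 0.3165, 0.032]
ee_rot: [-179.9, -0.1, 10.8]
wrist_force: [-0.1, -0.1, -1.6]
width: 0.488
finger_force: 35.9
```

Emit:
step_arm(
  moves=[
    {"dp":[0,0,1],"turn":[0,0,0],"grip":0.3},
    {"dp":[0,0,2],"turn":[0,0,0],"grip":0.3},
    {"dp":[0,0,3],"turn":[0,0,0],"grip":0.3},
    {"dp":[0,0,3],"turn":[0,0,0],"grip":0.3},
  ],
)

```text
time: 18.45
tcp_pos: [0.4716, 0.3164, 0.0281]
ee_rot: [-179.9, 0.0, 10.8]
wrist_force: [-0.5, -0.5, -0.9]
width: 0.487
finger_force: 35.9
```

Emit:
step_arm(
  moves=[
    {"dp":[0,0,0.6],"turn":[0,0,0],"grip":0.3},
    {"dp":[0,0,1.2],"turn":[0,0,0],"grip":0.3},
    {"dp":[0,0,1.2],"turn":[0,0,0],"grip":0.3},
  ],
)

```text
time: 18.75
tcp_pos: [0.4717, 0.3164, 0.0279]
ee_rot: [-179.9, 0.0, 10.8]
wrist_force: [-1.0, -0.6, 5.3]
width: 0.493
finger_force: 37.2
```

Contact with the tile. Releasing and rising.

Emit:
step_arm(
  moves=[
    {"dp":[0,0,-0.5],"turn":[0,0,0],"grip":0.55},
    {"dp":[0,0,-0.5],"turn":[0,0,0],"grip":0.7},
    {"dp":[0,0,-0.5],"turn":[0,0,0],"grip":1},
    {"dp":[0,0,-0.5],"turn":[0,0,0],"grip":1},
    {"dp":[0,0,-0.5],"turn":[0,0,0],"grip":1},
    {"dp":[0,0,-0.5],"turn":[0,0,0],"grip":1},
  ],
)

```text
time: 19.35
tcp_pos: [0.4717, 0.3164, 0.0274]
ee_rot: [-179.9, 0.0, 10.8]
wrist_force: [-0.1, -0.9, -0.0]
width: 1.0
finger_force: 0.0
```

Emit:
step_arm(
  moves=[
    {"dp":[0,0,-15],"turn":[0,0,0],"grip":1},
    {"dp":[0,0,-45],"turn":[0,0,0],"grip":1},
    {"dp":[0,0,-85],"turn":[0,0,0],"grip":1},
    {"dp":[0,0,-130],"turn":[0,0,0],"grip":1},
    {"dp":[0,0,-170],"turn":[0,0,0],"grip":1},
    {"dp":[0,0,-170],"turn":[0,0,0],"grip":1},
    {"dp":[0,0,-170],"turn":[0,0,0],"grip":1},
  ],
)

```text
time: 20.05
tcp_pos: [0.4722, 0.3163, 0.1985]
ee_rot: [-179.9, -0.1, 10.8]
wrist_force: [-1.0, 0.2, 0.3]
width: 1.001
finger_force: 0.0
```

```bash
python3 -c "
from fit import *
rel([.471,.316,.2],10.8)
w=snapshot('wrist');s=snapshot('side');save(w,'wrist9');save(s,'side9')
L=np.array([(x,y,z) for z in(.01,.054) for x in(-.035,.035) for y in (-.022,.022)])
P=L@Ro.from_euler('z',10.8,degrees=True).as_matrix().T+[.4717,.3164,0]
for v in(w,s):
  f=v['frame'].astype(int); m=((f[...,2]-f[...,0]>60)&(f[...,1]-f[...,0]>35)).astype(np.uint8)
  k,l,st,c=cv2.connectedComponentsWithStats(m)
  q=w2px(v,P);print('pred bbox',q.min(0).round(),q.max(0).round())
  for i in range(1,k):
    if st[i,4]>20: print(c[i].round(),'bbox',st[i,:2],st[i,:2]+st[i,2:4],st[i,4])
"
```

```text
t 20.05 tcp [0.4722 0.3163 0.1985] [-1.799e+02 -1.000e-01  1.082e+01] F [-1.   0.2  0.3] w 1.001
dp [-1.2  0.1 -1.5] turn [-0.0018 -0.0017  0.0004]
pred bbox [260. 147.] [305. 221.]
[40. 39.] bbox [35 36] [46 45] 62
[71. 44.] bbox [67 41] [77 48] 53
[63. 61.] bbox [56 51] [71 73] 215
[314. 120.] bbox [296 106] [339 134] 313
[118. 208.] bbox [105 142] [134 287] 1807
[356. 151.] bbox [354 144] [362 158] 55
[283. 179.] bbox [260 147] [306 219] 2868
[334. 309.] bbox [272 297] [387 323] 1997
pred bbox [226. 305.] [266. 340.]
[105.  21.] bbox [77  7] [136  35] 209
[101.  33.] bbox [96 31] [106  36] 33
[33. 54.] bbox [ 0 37] [68 72] 299
[84. 71.] bbox [69 42] [106 110] 683
[43. 86.] bbox [32 68] [ 54 109] 344
[119.  82.] bbox [115  81] [125  85] 25
[280. 131.] bbox [267 124] [295 139] 152
[324. 143.] bbox [308 137] [340 152] 182
[324. 159.] bbox [302 147] [345 169] 180
[269. 203.] bbox [264 200] [273 206] 30
[283. 205.] bbox [280 204] [288 208] 29
[299. 208.] bbox [296 206] [303 211] 33
[384. 310.] bbox [373 257] [394 373] 795
[330. 304.] bbox [322 278] [339 330] 655
[371. 322.] bbox [361 278] [382 365] 933
[248. 322.] bbox [227 306] [267 339] 1088
[215. 417.] bbox [208 411] [225 420] 91
```

The bracket's outline matches the upright prediction on the tile in both views to within about 2 px. The scraper stands where it did, and the three trimmings are still in the tray. Handing in.

```bash
python3 -c "
from rig import hand_in
print(hand_in())"
```

```text
the job is handed in; nothing more can be done
None
```

The job is handed in, though the judge returned no verdict: all three trimmings are in the tray, the bracket stands flanges up on the tile, and the scraper stands upright on the bench clear of the die, by my last camera check at about 20 s.

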